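Slide the syrup bottle back into its bay

ROBOT

A 6-joint arm with a two-finger parallel gripper is mounted at the origin on the work surface. World frame = base frame: x ahead of the robot, y to its left, z up, the work surface at z = 0. Lengths are in mm, angles in rad, forces in N, time in s.
With the tool pointing down it reaches from about 350 to 875 mm from the base axis. Payload 4.2 kg.
Tool frame: the origin (TCP) lies at the very end of the fingers, on their centre line; the grasp point (between the pads) lies 19 mm behind it; z points along the fingers, y is the direction in which the jaws open and shut (so a half turn about z gives the same grasp; the last joint's range is limited). The gripper opens to 85 mm and grips with 20 to 120 N. Pads are 22 mm wide; open, the fingers measure 114 mm over their backs; the gripper's body (76 mm by 85 mm) begins 54 mm behind the grasp point. The pads swing forward as they close: fully open they stand 13 mm farther back than shut.
Start: joints at [0.259, 0.385, 0.008, 0, -1.194, -0.259], TCP at [624.979, 0.025, 196.012] pointing down, gripper open.
Joint ranges: [-3.14, 3.14], [-1.21, 2.06], [-1.07, 1.41], [-3.16, 2.05], [-2.99, -0.16], [-3.1, 3.1]. Speed limits (rad/s): [2.79, 2.79, 3.14, 3.14, 3.14, 3.14].

INTERFACE

Orientations are given as a unit quaternion [x, y, z, w].
In Python, from bench import arm, optics, job gives the robot as it stands.
- The arm moves only by the tool send_rows, never from a script. Its argument "steps" is a list that holds one entry, the list of rows, each a list of 5 numbers: the shift along the tool's x, y, z in cm, then the turn about the tool's z in rad, then the opening, from 0 (shut) to 1 (fully open). A call has 1 to 10 rows; each row shifts and turns the pose as measured when the row begins, along the tool's axes as they then stand; what a row does not reach is not made up. A row lasts 1/12 s, in which the tool goes at most 41.7 mm and 7.16 degrees, less where a joint would pass 70% of its speed; a pose out of reach is approached as far as the arm can. A call with a gripper value outside its range is refused whole. The fingers move at their own pace and stop on an object; the grip force is fixed at half the most. Time passes only in rows, so rows that do not move let the fingers close. It gives the time, the measured TCP pose, the force and the opening at its end, in the units of the state.
- arm.read_state(): the state, without advancing time (a new reading comes with each control period).
- optics.get_image(name): name is "scene" or "side" or "wrist"; returns (picture, depth): 480x640x3 uint8, blue, green, red; 480x640 float32, mm along the optical axis (not along the pixel's ray), 0 where there is no reading.
- optics.get_calibration(name): a dict with "K" (3x3 intrinsics, pixels), "rvec" (rotation vector, rad) and "tvec" (3), from world to camera coordinates, as OpenCV has them; the wrist camera has in their place "hand_eye" (4x4, takes a point from camera to tool coordinates, whose origin is the TCP and whose axes are the flange's). Camera axes: x right, y down, z forward; pixel columns grow to the right and rows downward; lengths in mm; the calibration is good to about 2 mm. A picture is of the moment at which its call begins: read the wrist's pose just before it. get_calibration takes no time and is no camera call.
- job.job_done(): hands the job in, once; it reports no verdict.
The state is a dict: "clock": time; "joints": joint angles; "joint_vel": joint speeds; "joint_efforts": joint torques, N m; "position": TCP position; "ee_rot": TCP orientation; "contact_force": force on the tool from outside, world axes, zero at the start; "wrist_torque": the same for the moment, N m; "gripper_width": finger opening in mm.
Only numpy, scipy, OpenCV 4.12 (cv2) and the standard library are available. Lean on these libraries where they do the work, as an engineer would, in place of code of your own. Each camera call takes 0.05 s, during which the arm holds its last target. There are 200 camera calls.

TASK

The rolling space on the bench has to be cleared: with the fingertips or the outside of the fingers, push the tall syrup bottle that stands out on the bench into the empty bay of the bottle rack, all the way back until it stands against the rack's back plate. Push it low, near its foot, so that it slides upright over the steel; do not lift it, tip it or touch it above its label. Leave the two bottles in the rack, the sugar shaker and the jar where they stand, and finish clear of everything.

Things in the scene. Friction and masses are not known exactly. Their poses are not given: they have to be found in the camera images.
- bottle: The tall glass syrup bottle to push, alone on the open bench, left or right. Round, 74 mm wide up to 175 mm, then shoulder, 33 mm neck and thin pourer to 290 mm; paper label from 45 to 130 mm. 0.5 to 0.9 kg, friction 0.5 to 0.7: pushed higher than about 45 mm above the bench it may tip, and the gripper's body must stay clear of its top. Origin: centre of its underside; z up; yaw means nothing
- bottle_upper: The upper part of that bottle, from the top edge of the label (130 mm above its underside) to the pourer: not to be touched. A gripper held upright beside the bottle meets it well above its foot; one leaning back, fingertips leading, does not. Its frame is that of bottle (origin at the centre of the bottle's underside)
- rack: Fixed steel bottle rack: three bays open on top and to the front (robot side), with no floor. Back plate 70 mm high; four fins 3 mm thick, 55 mm high make bays 104 mm wide, 107 mm apart. Origin: on the bench, centre of a bottle touching the back plate in the middle bay. x points into the bays (plate's face at x = 37 mm, fin fronts at -29 mm), y along the row (bays at -107, 0, 107 mm), z up
- home: The standing place in the empty bay (any of the three), marked by a flat brownish stain 72 mm across on the bench. Origin: on the bench, the centre of the bottle when home (1 mm short of touching the back plate), in the middle of the bay's width; axes as those of rack, x pointing into the bay
- stored_a: Tall amber glass syrup bottle like bottle in every size, stored in one of the two other bays; a bystander, not to be moved. Origin: centre of its underside; z up
- stored_b: Tall amber glass syrup bottle like bottle in every size, stored in the other bay; a bystander, not to be moved. Origin: centre of its underside; z up
- shaker: Metal sugar shaker, a beaker 66 to 73 mm in diameter and 134 mm high with a domed perforated lid, standing on the side of the bench where the loose bottle does not; a bystander, not to be moved. Origin: centre of its underside; z up
- jar: Squat jar of chocolate spread, 72 mm in diameter and 102 mm high with a white lid, standing to the left of the rack; a bystander, not to be moved. Origin: centre of its underside; z up

How it is judged (in metres and radians):
At the end, for the whole second after the job is handed in: The bottle stands upright and at rest on the bench in the empty bay, between its fins, within 8 mm of the home place against the back plate; the two stored bottles, the shaker and the jar stand upright within 15 mm of where they were (x of bottle in the frame of home above -0.008 m and y of bottle in the frame of home between -0.022 and 0.022 m and angle between bottle's own z axis and vertical below 0.05 rad and height (world z) of bottle below 0.004 m and linear speed of bottle below 0.01 m/s and distance of each of stored_a, stored_b, shaker, jar from where it was at the start of the episode below 0.015 m and angle between each of stored_a, stored_b, shaker, jar's own z axis and vertical below 0.1 rad); the robot touches nothing.
It fails at once if the bottle is lifted more than 15 mm off the bench (height (world z) of bottle above 0.015 m).
It fails at once if the bottle leans more than 15 degrees (angle between bottle's own z axis and vertical above 0.26 rad).
It fails at once if the robot touches the bottle above the label (contact force between bottle_upper and the fingers above 0.5 N or contact force between bottle_upper and the arm above 0.5 N).
It fails at once if a bystander (stored bottle, shaker or jar) is moved more than 15 mm or tipped (distance of any of stored_a, stored_b, shaker, jar from where it was at the start of the episode above 0.015 m or angle between any of stored_a, stored_b, shaker, jar's own z axis and vertical above 0.2 rad).
It also fails if it takes over 61 s, if anything falls off the work surface, if the arm or the gripper's body presses on something with over 40 N, if the wrist force passes 120 N, or if a joint passes its speed limit or range.

## Working session

There is one attempt and no reset: what is moved stays moved. The work goes in short steps, Python scripts to look and compute and a tool call to move; the robot and the scene stay as the last step left them, time stands still between calls to the robot, and variables do not carry over. Pictures are saved under pics/ and viewed, about 8 in all and at most 12, crops included, and the job is handed in when it is done.

Besides the shell and the picture viewer there is one more tool, called after "Call:" as name(argument=value, ...), one argument or row to a line, values as JSON. send_rows: Moves the arm, as the interface text tells. Its arguments: {"type":"object","properties":{"steps":{"type":"array","items":{"type":"array","items":{"type":"array","items":{"type":"number"}}}}},"required":["steps"]}

```bash
ls; mkdir -p pics
python3 - <<'E'
from bench import arm,optics,job
import cv2,numpy as np
s=arm.read_state();print(s)
for n in("scene","side"):
    im,d=optics.get_image(n);cv2.imwrite(f"pics/{n}0.png",im);np.save(f"pics/{n}0.npy",d)
    c=optics.get_calibration(n);R=cv2.Rodrigues(np.array(c["rvec"]))[0];print(n,c["K"],-R.T@np.array(c["tvec"]).ravel())
E
```

```text
pics
{'clock': 0.0, 'joints': array([ 2.58566897e-01,  3.85579744e-01,  6.57653236e-03, -5.38755962e-04,
       -1.19397849e+00, -2.58597295e-01]), 'joint_vel': array([ 0.0009758 ,  0.00077784, -0.0005892 , -0.00037464,  0.00163262,
        0.00217811]), 'joint_efforts': array([-9.55001960e-04, -3.92286408e+01,  1.88399577e+01,  4.18616563e+00,
       -4.72148502e-03,  8.27910434e-07]), 'position': array([6.24317212e+02, 1.91481268e-03, 1.94882482e+02]), 'ee_rot': array([-0.7070253 ,  0.70718736,  0.00076581, -0.00081865]), 'contact_force': array([ 0.00835449, -0.42543436, -0.5921021 ]), 'wrist_torque': array([-0.00318237,  0.02659267, -0.06561396]), 'gripper_width': 85.66286656683651}
scene [[615.92627702   0.         323.77478494]
 [  0.         615.92627702 237.2834498 ]
 [  0.           0.           1.        ]] [1436.46842167   90.2893329  1080.44422472]
side [[590.51749935   0.         314.23226744]
 [  0.         590.51749935 240.99643208]
 [  0.           0.           1.        ]] [284.0023057  708.18083326 672.88042595]
```

View pics/scene0.png

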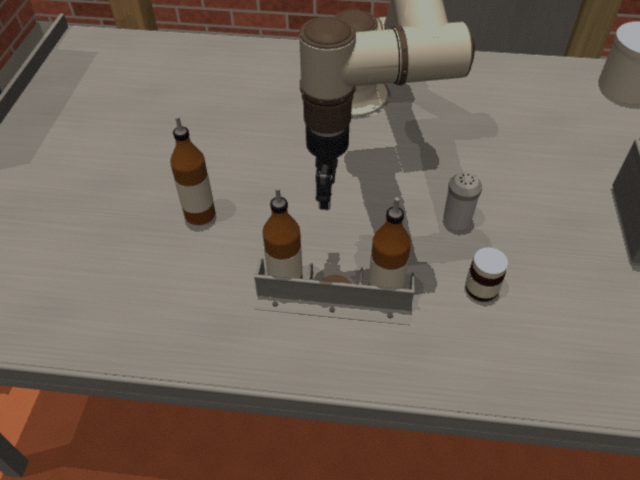

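View pics/side0.png

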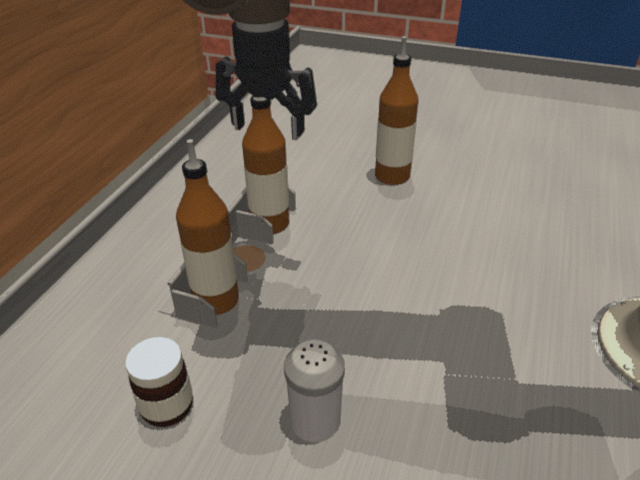

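Scene shows the loose bottle at about (198,215), on the robot's right. The stain is at (337,285) in the middle bay, with stored bottles at (283,270) and (390,280), the shaker at (461,205) and the jar at (486,278). The side view agrees, with the bottle foot at (393,175) and the stain at (249,258).

Next I'll get the positions and the open gripper's profile, which decides whether an upright outside-finger push clears the bottle.

```bash
cat > h.py <<'E'
import numpy as np,cv2
from bench import arm,optics
from scipy.spatial.transform import Rotation as Ro
from scipy.optimize import least_squares
def cal(n):
    c=optics.get_calibration(n);return np.array(c["K"]),cv2.Rodrigues(np.array(c["rvec"]))[0],np.array(c["tvec"]).ravel()
def cloud(n,d):
    K,R,t=cal(n);v,u=np.mgrid[:480,:640]
    P=np.stack([(u-K[0,2])/K[0,0]*d,(v-K[1,2])/K[1,1]*d,d],-1)
    W=(P-t)@R; W[d==0]=np.nan; return W
def onplane(n,uv,z):
    K,R,t=cal(n);r=R.T@np.linalg.inv(K)@np.array([*uv,1.]);o=-R.T@t
    return o+r*(z-o[2])/r[2]
def circ(P,r,cam):  # centre of circle of known radius through points, seen from cam
    m=np.median(P[:,:2],0);dv=m-cam[:2];x0=m+dv/np.linalg.norm(dv)*r*.7
    return least_squares(lambda c:np.hypot(*(P[:,:2]-c).T)-r,x0,loss="soft_l1",f_scale=2).x
E
python3 - <<'E'
from h import *
for n,boxes in dict(scene=dict(bottle=(165,140,220,230),sa=(255,215,308,300),sb=(365,220,415,300),jar=(460,245,510,305),shk=(440,170,485,235)),
  side=dict(bottle=(365,70,425,190),s_far=(240,120,295,240),s_near=(175,180,240,315),jar=(125,335,195,430),shk=(280,335,348,442))).items():
    d=np.load(f"pics/{n}0.npy");W=cloud(n,d);K,R,t=cal(n);cam=-R.T@t
    for k,(a,b,c,e) in boxes.items():
        P=W[b:e,a:c].reshape(-1,3);P=P[np.isfinite(P[:,0])]
        lo,hi=(60,165) if k[0] in'bs' and k!='shk' else (20,80)
        r={'jar':36,'shk':35}.get(k,37)
        # restrict to dominant object: remove rack by z>75 for bottles
        if k[0]=='s' and k!='shk': lo=80
        Q=P[(P[:,2]>lo)&(P[:,2]<hi)];cc=circ(Q,r,cam)
        print(n,k,cc.round(1),"res",np.median(abs(np.hypot(*(Q[:,:2]-cc).T)-r)).round(1),"top",np.nanpercentile(P[:,2],99.7).round(0),len(Q))
    im=cv2.imread(f"pics/{n}0.png");hsv=cv2.cvtColor(im,cv2.COLOR_BGR2HSV)
    bx=(310,270,365,300) if n=="scene" else (228,244,272,274)
    a,b,c,e=bx;m=(hsv[b:e,a:c,1]>70)&(abs(W[b:e,a:c,2])<8)
    S=W[b:e,a:c][m];print(n,"stain mean",S.mean(0).round(1),"min",S.min(0).round(1),"max",S.max(0).round(1))
    # plate top
    P=W[255:330,245:425].reshape(-1,3) if n=="scene" else W[170:330,160:310].reshape(-1,3)
    Q=P[(P[:,2]>64)&(P[:,2]<74)&(P[:,0]>np.nanmedian(P[:,0])-200)]
    if n=="scene":
        print("scene plate pts",len(Q)); 
        f=P[(P[:,2]>20)&(P[:,2]<66)];mx=f[:,0]>np.percentile(f[:,0],60);f=f[mx];print(np.polyfit(f[:,1],f[:,0],1),f[:,0].max(),f[:,1].min(),f[:,1].max())
# gripper profile from side
s=arm.read_state();T=Ro.from_quat(s["ee_rot"]).as_matrix()
for n in("side","scene"):
    W=cloud(n,np.load(f"pics/{n}0.npy")).reshape(-1,3);L=(W-s["position"])@T
    L=L[(abs(L[:,0])<60)&(abs(L[:,1])<110)&(L[:,2]<5)&(L[:,2]>-260)]
    for z in range(0,-260,-10):
        q=L[(L[:,2]<=z+5)&(L[:,2]>z-5)]
        if len(q)>3:print(n,z,"x",q[:,0].min().round(),q[:,0].max().round(),"y",q[:,1].min().round(),q[:,1].max().round(),len(q))
E
```

```text
scene bottle [ 500.  -319.7] res 1.1 top 237.0 1162
scene sa [675.2 -86.6] res 0.8 top 231.0 976
scene sb [676.3 127.4] res 0.7 top 249.0 1002
scene jar [643.3 330.9] res 0.9 top 105.0 704
scene shk [446.8 284.2] res 1.1 top 135.0 525
scene stain mean [651.3  20.6  -0.7] min [639.5  -9.   -6.3] max [662.8  49.9   6.2]
scene plate pts 733
[1.95404464e-03 7.17942008e+02] 721.9409185698137 -139.50591793264852 182.00621076607743
side bottle [ 497.6 -316.7] res 0.9 top 231.0 1858
side s_far [673.3 -83.7] res 0.8 top 268.0 1787
side s_near [674.4 130.4] res 0.6 top 235.0 2297
side jar [641.8 334.1] res 0.6 top 104.0 1871
side shk [447.1 285.8] res 0.5 top 135.0 1423
side stain mean [6.661e+02 1.640e+01 3.000e-01] min [637.8 -11.7  -3.6] max [702.9  55.    4.1]
side 0 x 53.0 60.0 y -66.0 -32.0 87
side -10 x 57.0 60.0 y -57.0 -41.0 11
side -50 x -14.0 10.0 y -47.0 54.0 63
side -60 x -14.0 11.0 y -56.0 58.0 159
side -70 x -14.0 11.0 y -56.0 58.0 161
side -80 x -14.0 11.0 y -55.0 58.0 176
side -90 x -16.0 10.0 y -72.0 71.0 169
side -100 x -17.0 12.0 y -72.0 76.0 444
side -110 x -21.0 16.0 y -7
[... 749 characters left out ...]
 -56.0 9
scene -90 x -11.0 8.0 y -73.0 41.0 9
scene -100 x -11.0 15.0 y -77.0 -38.0 109
scene -110 x -15.0 18.0 y -76.0 27.0 52
scene -120 x -15.0 19.0 y -76.0 -14.0 85
scene -130 x -17.0 21.0 y -75.0 -10.0 131
scene -140 x -18.0 21.0 y -74.0 -9.0 162
scene -150 x -11.0 15.0 y -72.0 -30.0 187
scene -160 x -31.0 30.0 y -41.0 -15.0 73
scene -170 x -35.0 37.0 y -41.0 -1.0 168
scene -180 x -36.0 36.0 y -41.0 -6.0 197
scene -190 x -35.0 39.0 y -41.0 -6.0 181
scene -200 x -35.0 38.0 y -41.0 -5.0 201
scene -210 x -35.0 39.0 y -41.0 2.0 289
scene -220 x -38.0 41.0 y -41.0 -5.0 61
scene -230 x -37.0 41.0 y -44.0 -5.0 225
scene -240 x -38.0 40.0 y -44.0 3.0 231
scene -250 x -38.0 40.0 y -43.0 -0.0 229
```

Run:
```python
from h import *
s=arm.read_state();print(s["position"],s["gripper_width"])
for uv in((298,135),(238,127)):
    K,R,t=cal("side");r=R.T@np.linalg.inv(K)@np.array([*uv,1.]);o=-R.T@t
    print("side tip at plane y=0",(o+r*(0-o[1])/r[1]).round())
print("scene tip y..", [onplane("scene",(324,206),z).round() for z in(183,240)])
im,d=optics.get_image("wrist");cv2.imwrite("pics/w0.png",im);c=optics.get_calibration("wrist");print(np.array(c["hand_eye"]).round(3),np.array(c["K"]).round(0))
```

```text
[6.24406419e+02 1.26853658e-02 1.95011252e+02] 85.42886451422567
side tip at plane y=0 [576.   0. 246.]
side tip at plane y=0 [673.   0. 242.]
scene tip y.. [array([611.,  -9., 183.]), array([663.,  -3., 240.])]
[[ 1.00000e-03 -9.64000e-01 -2.66000e-01  6.63110e+01]
 [ 1.00000e+00  0.00000e+00  1.00000e-03  1.67000e-01]
 [-1.00000e-03 -2.66000e-01  9.64000e-01 -1.77059e+02]
 [ 0.00000e+00  0.00000e+00  0.00000e+00  1.00000e+00]] [[398.   0. 316.]
 [  0. 398. 241.]
 [  0.   0.   1.]]
```

Call:
send_rows(
  steps=[
    [[0, 0, -3, 0, 0], [0, 0, -3, 0, 0], [0, 0, -3, 0, 0]],
  ],
)

```text
clock: 0.4
position: [619.5, -0.2, 277.0]
ee_rot: [-0.707, 0.707, 0.008, -0.009]
contact_force: [0.6, -0.1, 0.3]
gripper_width: 51.9
```

Call:
send_rows(
  steps=[
    [[0, 0, 0, 0, 0], [0, 0, 0, 0, 0], [0, 0, 0, 0, 0], [0, 0, 0, 0, 0]],
  ],
)

```text
clock: 0.73
position: [622.4, -0.2, 284.0]
ee_rot: [-0.707, 0.707, 0.004, -0.005]
contact_force: [-0.2, 0.6, -0.5]
gripper_width: 0.8
```

Run:
```python
from h import *
s=arm.read_state();print(s["position"],s["gripper_width"])
a,d=optics.get_image("side");b,db=optics.get_image("scene")
T=Ro.from_quat(s["ee_rot"]).as_matrix()
def proj(n,p):
    K,R,t=cal(n);q=K@(R@p+t);return q[:2]/q[2]
for n,i in(("side",a),("scene",b)):
    for k in(0,-50):
        u=proj(n,s["position"]+T@[0,0,k]);cv2.drawMarker(i,tuple(int(x) for x in u),(0,255,0),0,6)
v=np.hstack([cv2.resize(a[0:200,160:360],(400,400)),cv2.resize(b[60:260,230:430],(400,400))]);cv2.imwrite("pics/g1.png",v)
```

```text
[ 6.22415682e+02 -1.83847884e-01  2.84009974e+02] 0.7533703923202993
```

View pics/g1.png

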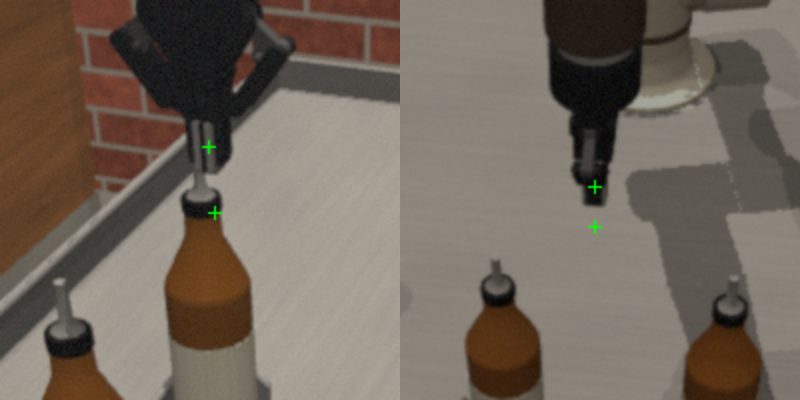

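The shut fingertips show about 33 mm above the reported TCP, so I'll check that by gentle contact later. The open gripper's knuckles (±73 mm) stick out past the fingertips (±57 mm), so an upright push would touch too high. The rows can't tilt the tool, but commanding past the reach limit may make it lean outward. I'll try that up high, in free space.

Call:
send_rows(
  steps=[
    [[0, 0, -4, 0, 0.5], [0, 0, -4, 0, 0.5], [0, 0, -4, 0, 0.5], [-4, 0, 0, 0, 0.5], [-4, 0, 0, 0, 0.5], [-4, 0, 0, 0, 0.5], [-4, 0, 0, 0, 0.5], [-4, 0, 0, 0, 0.5], [-4, 0, 0, 0, 0.5], [-4, 0, 0, 0, 0.5]],
  ],
)

```text
clock: 1.67
position: [622.6, 280.9, 397.2]
ee_rot: [-0.701, 0.713, 0.01, -0.015]
contact_force: [1.1, 0.5, 0.2]
gripper_width: 42.7
```

Call:
send_rows(
  steps=[
    [[-4, 0, 0, 0, 0.5], [-4, 0, 0, 0, 0.5], [-4, 0, 0, 0, 0.5], [-4, 0, 0, 0, 0.5], [-4, 0, 0, 0, 0.5], [-3, -3, 0, 0, 0.5], [-3, -3, 0, 0, 0.5], [-3, -3, 0, 0, 0.5], [-3, -3, 0, 0, 0.5], [-3, -3, 0, 0, 0.5]],
  ],
)

```text
clock: 2.5
position: [677.1, 570.9, 298.3]
ee_rot: [-0.705, 0.709, 0.002, 0.012]
contact_force: [0.2, -0.7, -0.2]
gripper_width: 42.5
```

Call:
send_rows(
  steps=[
    [[-3, -3, 0, 0, 0.5], [-3, -3, 0, 0, 0.5], [-3, -3, 0, 0, 0.5], [-3, -3, 0, 0, 0.5], [-3, -3, 0, 0, 0.5], [-2, -2, -3, 0, 0.5], [-2, -2, -3, 0, 0.5], [-2, -2, -3, 0, 0.5], [-2, -2, -3, 0, 0.5], [-2, -2, -3, 0, 0.5]],
  ],
)

```text
clock: 3.33
position: [704.0, 628.4, 320.9]
ee_rot: [-0.702, 0.704, -0.014, 0.109]
contact_force: [-0.4, 0.6, -0.7]
gripper_width: 42.4
```

```bash
python3 -c "
from h import *
s=arm.read_state();print(s['position'],s['joints'].round(3),Ro.from_quat(s['ee_rot']).as_matrix().round(3))"
```

```text
[703.99940039 628.41620913 320.85802823] [ 0.919  0.995  1.408  0.057 -1.771 -0.905] [[ 0.009 -0.985  0.173]
 [-0.991  0.015  0.133]
 [-0.134 -0.172 -0.976]]
```

Call:
send_rows(
  steps=[
    [[-2, -2, -2, 0, 0.5], [-2, -2, -2, 0, 0.5], [-2, -2, -2, 0, 0.5], [-2, -2, -2, 0, 0.5], [-2, -2, -2, 0, 0.5], [-2, -2, -2, 0, 0.5], [-2, -2, -2, 0, 0.5], [-2, -2, -2, 0, 0.5], [-2, -2, -2, 0, 0.5], [-2, -2, -2, 0, 0.5]],
  ],
)

```text
clock: 4.17
position: [681.5, 631.7, 486.2]
ee_rot: [-0.687, 0.689, -0.025, 0.23]
contact_force: [-0.1, 0.4, -0.0]
gripper_width: 42.9
```

```bash
python3 -c "
from h import *
s=arm.read_state();print(s['position'],s['joints'].round(4),Ro.from_quat(s['ee_rot']).as_matrix().round(3))"
```

```text
[681.51859832 631.66528473 486.1697498 ] [ 0.9658  0.8373  1.4067  0.1298 -1.6899 -0.9249] [[ 0.048 -0.935  0.351]
 [-0.958  0.056  0.281]
 [-0.283 -0.35  -0.893]]
```

Call:
send_rows(
  steps=[
    [[-2.2, -2.2, -1.5, 0, 0.5], [-2.2, -2.2, -1.5, 0, 0.5], [-2.2, -2.2, -1.5, 0, 0.5], [-2.2, -2.2, -1.5, 0, 0.5], [-2.2, -2.2, -1.5, 0, 0.5], [-2.2, -2.2, -1.5, 0, 0.5], [-2.2, -2.2, -1.5, 0, 0.5], [-2.2, -2.2, -1.5, 0, 0.5], [-2.2, -2.2, -1.5, 0, 0.5], [-2.2, -2.2, -1.5, 0, 0.5]],
  ],
)

```text
clock: 5.0
position: [659.9, 636.1, 615.3]
ee_rot: [-0.664, 0.665, -0.035, 0.34]
contact_force: [-0.3, -0.5, -0.4]
gripper_width: 42.5
```

```bash
python3 -c "
from h import *
s=arm.read_state();print(s['position'],s['joints'].round(4),Ro.from_quat(s['ee_rot']).as_matrix().round(3))"
```

```text
[659.94752348 636.08960479 615.33456485] [ 1.0169  0.7323  1.4067  0.2133 -1.5752 -0.9443] [[ 0.112 -0.859  0.499]
 [-0.907  0.117  0.405]
 [-0.406 -0.498 -0.766]]
```

Leaning works: the tool now leans 40° with the tips outward at azimuth 39°. Next I'll travel high over to the free side behind the bottle.

```bash
cat >> h.py <<'E'
def to(target,n):
    s=arm.read_state();T=Ro.from_quat(s["ee_rot"]).as_matrix();d=T.T@(np.array(target)-s["position"])/10
    print("pos",s["position"].round(1),"t",s["clock"],"w",s["gripper_width"].round(1),"F",s["contact_force"].round(1));print(T.round(3));print("tool cm",d.round(2),"per row",(d/n).round(2))
    return d
E
python3 -c "
from h import *
to((450,-450,440),30)"
```

```text
Traceback (most recent call last):
  File "h.py", line 19, in to
    print("pos",s["position"].round(1),"t",s["clock"],"w",s["gripper_width"].round(1),"F",s["contact_force"].round(1));print(T.round(3));print("tool cm",d.round(2),"per row",(d/n).round(2))
                                                          ^^^^^^^^^^^^^^^^^^^^^^^^
AttributeError: 'float' object has no attribute 'round'
```

```bash
sed -i 's/s\["gripper_width"\].round(1)/round(s["gripper_width"],1)/' h.py
python3 -c "
from h import *
to((450,-450,440),30)"
```

```text
pos [659.9 636.1 615.3] t 5.0 w 42.5 F [-0.3 -0.5 -0.4]
[[ 0.112 -0.859  0.499]
 [-0.907  0.117  0.405]
 [-0.406 -0.498 -0.766]]
tool cm [103.27  14.06 -41.01] per row [ 3.44  0.47 -1.37]
```

Call:
send_rows(
  steps=[
    [[3.4, 0.5, -1.4, 0, 0.35], [3.4, 0.5, -1.4, 0, 0.35], [3.4, 0.5, -1.4, 0, 0.35], [3.4, 0.5, -1.4, 0, 0.35], [3.4, 0.5, -1.4, 0, 0.35], [3.4, 0.5, -1.4, 0, 0.35], [3.4, 0.5, -1.4, 0, 0.35], [3.4, 0.5, -1.4, 0, 0.35], [3.4, 0.5, -1.4, 0, 0.35], [3.4, 0.5, -1.4, 0, 0.35]],
  ],
)

```text
clock: 5.83
position: [588.0, 304.4, 564.0]
ee_rot: [0.666, -0.66, 0.035, -0.346]
contact_force: [0.3, -0.4, 0.5]
gripper_width: 29.8
```

```bash
python3 -c "
from h import *
to((450,-450,440),20)"
```

```text
pos [588.  304.4 564. ] t 5.8333 w 29.8 F [ 0.3 -0.4  0.5]
[[ 0.127 -0.854  0.504]
 [-0.903  0.111  0.415]
 [-0.41  -0.508 -0.757]]
tool cm [ 71.47   9.73 -28.86] per row [ 3.57  0.49 -1.44]
```

Call:
send_rows(
  steps=[
    [[3.5, 0.5, -1.4, 0, 0.35], [3.5, 0.5, -1.4, 0, 0.35], [3.5, 0.5, -1.4, 0, 0.35], [3.5, 0.5, -1.4, 0, 0.35], [3.5, 0.5, -1.4, 0, 0.35], [3.5, 0.5, -1.4, 0, 0.35], [3.5, 0.5, -1.4, 0, 0.35], [3.5, 0.5, -1.4, 0, 0.35], [3.5, 0.5, -1.4, 0, 0.35], [3.5, 0.5, -1.4, 0, 0.35]],
  ],
)

```text
clock: 6.67
position: [505.0, -80.2, 511.7]
ee_rot: [0.668, -0.651, 0.044, -0.359]
contact_force: [1.4, 0.2, -0.2]
gripper_width: 29.6
```

```bash
python3 -c "
from h import *
to((450,-450,440),10)"
```

```text
pos [505.  -80.2 511.7] t 6.6667 w 29.6 F [ 1.4  0.2 -0.2]
[[ 0.15  -0.837  0.526]
 [-0.901  0.104  0.422]
 [-0.408 -0.537 -0.739]]
tool cm [ 35.42   4.62 -13.19] per row [ 3.54  0.46 -1.32]
```

Call:
send_rows(
  steps=[
    [[3.5, 0.4, -1.3, 0, 0.3], [3.5, 0.4, -1.3, 0, 0.3], [3.5, 0.4, -1.3, 0, 0.3], [3.5, 0.4, -1.3, 0, 0.3], [3.5, 0.4, -1.3, 0, 0.3], [3.5, 0.4, -1.3, 0, 0.3], [3.5, 0.4, -1.3, 0, 0.3], [3.5, 0.4, -1.3, 0, 0.3], [3.5, 0.4, -1.3, 0, 0.3], [3.5, 0.4, -1.3, 0, 0.3]],
  ],
)

```text
clock: 7.5
position: [443.7, -465.0, 453.9]
ee_rot: [0.668, -0.65, 0.058, -0.359]
contact_force: [0.8, 0.2, 0.6]
gripper_width: 25.4
```

```bash
python3 -c "
from h import *
to((460,-455,60),10);print(arm.read_state()['joints'].round(2))"
```

```text
pos [ 443.7 -465.   453.9] t 7.5 w 25.4 F [0.8 0.2 0.6]
[[ 0.149 -0.825  0.544]
 [-0.909  0.102  0.404]
 [-0.389 -0.555 -0.735]]
tool cm [14.65 20.62 30.25] per row [1.47 2.06 3.03]
[-0.98  0.38  0.67 -0.77 -1.81  0.8 ]
```

Call:
send_rows(
  steps=[
    [[1.5, 2.1, 3.0, 0, 0.3], [1.5, 2.1, 3.0, 0, 0.3], [1.5, 2.1, 3.0, 0, 0.3], [1.5, 2.1, 3.0, 0, 0.3], [1.5, 2.1, 3.0, 0, 0.3], [1.5, 2.1, 3.0, 0, 0.3], [1.5, 2.1, 3.0, 0, 0.3], [1.5, 2.1, 3.0, 0, 0.3], [1.5, 2.1, 3.0, 0, 0.3], [0, 0, 0, 0, 0.3]],
  ],
)

```text
clock: 8.33
position: [453.4, -479.2, 86.0]
ee_rot: [0.667, -0.653, 0.07, -0.351]
contact_force: [-0.4, 1.2, -1.9]
gripper_width: 25.6
```

Run:
```python
from h import *
d=to((458,-440,25),10)
s=arm.read_state();T=Ro.from_quat(s["ee_rot"]).as_matrix()
a,da=optics.get_image("side");b,db=optics.get_image("scene")
def proj(n,p):
    K,R,t=cal(n);q=K@(R@p+t);return q[:2]/q[2]
for n,i in(("side",a),("scene",b)):
    for k in(0,-35):
        u=proj(n,s["position"]+T@[0,0,k]);print(n,k,u.round());cv2.drawMarker(i,tuple(int(x) for x in u),(0,255,0),0,6)
v=np.hstack([cv2.resize(a[0:200,340:540],(400,400)),cv2.resize(b[80:280,70:270],(400,400))]);cv2.imwrite("pics/g2.png",v)
```

```text
pos [ 453.4 -479.2   86. ] t 8.3333 w 25.6 F [-0.4  1.2 -1.9]
[[ 0.136 -0.823  0.552]
 [-0.921  0.1    0.377]
 [-0.365 -0.559 -0.744]]
tool cm [-1.32  3.42  6.27] per row [-0.13  0.34  0.63]
side 0 [434. 106.]
side -35 [445.  94.]
scene 0 [131. 168.]
scene -35 [126. 154.]
```

View pics/g2.png

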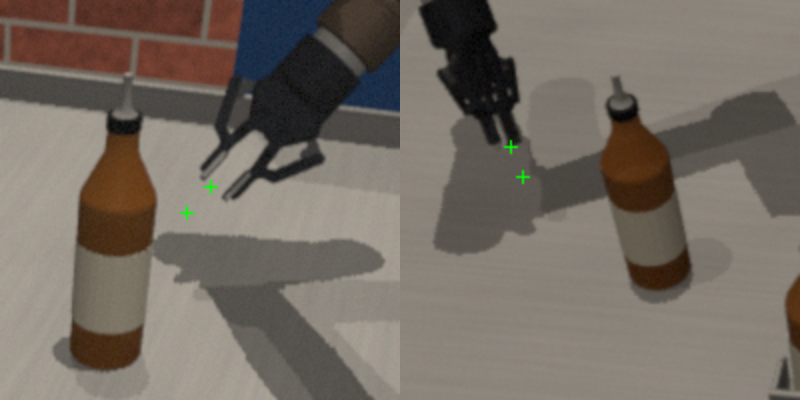

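The tips really do appear about 36 mm short of the reported TCP (the marker at -35 sits between the tips, side crop (210,187)). Next I'll feel for the bench.

Call:
send_rows(
  steps=[
    [[0.4, 0.6, 0.8, 0, 0.3], [0.4, 0.6, 0.8, 0, 0.3], [0.4, 0.6, 0.8, 0, 0.3], [0.4, 0.6, 0.8, 0, 0.3], [0, 0, 0, 0, 0.3], [0, 0, 0, 0, 0.3]],
  ],
)

```text
clock: 8.93
position: [459.7, -491.6, 62.3]
ee_rot: [0.673, -0.648, 0.088, -0.345]
contact_force: [-0.6, -0.3, 0.1]
gripper_width: 25.3
```

Call:
send_rows(
  steps=[
    [[0.2, 0.3, 0.4, 0, 0.3], [0.2, 0.3, 0.4, 0, 0.3], [0, 0, 0, 0, 0.3]],
  ],
)

```text
clock: 9.18
position: [460.2, -492.6, 51.8]
ee_rot: [0.674, -0.647, 0.089, -0.345]
contact_force: [-0.0, -0.2, -0.3]
gripper_width: 25.9
```

Call:
send_rows(
  steps=[
    [[0.2, 0.3, 0.4, 0, 0.3], [0.2, 0.3, 0.4, 0, 0.3], [0, 0, 0, 0, 0.3]],
  ],
)

```text
clock: 9.43
position: [460.5, -493.2, 40.1]
ee_rot: [0.674, -0.647, 0.089, -0.345]
contact_force: [-0.8, 0.1, -0.5]
gripper_width: 25.5
```

Call:
send_rows(
  steps=[
    [[0.2, 0.3, 0.4, 0, 0.3], [0.2, 0.3, 0.4, 0, 0.3], [0, 0, 0, 0, 0.3]],
  ],
)

```text
clock: 9.68
position: [460.7, -493.7, 27.9]
ee_rot: [0.674, -0.647, 0.089, -0.345]
contact_force: [-0.4, 0.1, -0.0]
gripper_width: 25.7
```

Call:
send_rows(
  steps=[
    [[0.2, 0.3, 0.4, 0, 0.3], [0.1, 0.15, 0.2, 0, 0.3], [0, 0, 0, 0, 0.3]],
  ],
)

```text
clock: 9.93
position: [460.8, -494.0, 18.6]
ee_rot: [0.674, -0.648, 0.088, -0.345]
contact_force: [1.8, 0.1, -0.6]
gripper_width: 25.6
```

Call:
send_rows(
  steps=[
    [[0.1, 0.15, 0.2, 0, 0.3], [0.1, 0.15, 0.2, 0, 0.3], [0, 0, 0, 0, 0.3]],
  ],
)

```text
clock: 10.18
position: [461.0, -494.4, 12.6]
ee_rot: [0.674, -0.648, 0.088, -0.345]
contact_force: [-0.3, -0.2, -0.6]
gripper_width: 25.7
```

Run:
```python
from h import *
s=arm.read_state();T=Ro.from_quat(s["ee_rot"]).as_matrix();print(s["position"],T.round(3).tolist())
for n in("side","scene"):
    im,d=optics.get_image(n);cv2.imwrite(f"pics/{n}3.png",im)
    W=cloud(n,d);L=(W-s["position"])@T
    dark=im.max(2)<75
    m=dark&(abs(L[...,0])<60)&(abs(L[...,1])<80)&(L[...,2]>-140)&(L[...,2]<20)&(W[...,2]>4)
    P=L[m];w=W[m];print(n,len(P),"zmax tool",np.percentile(P[:,2],99).round(1),"low world",np.sort(w[:,2])[:8].round(1))
    q=P[P[:,2]>-60];print("near tips x",np.percentile(q[:,0],[2,98]).round(),"y",np.percentile(q[:,1],[2,98]).round(),len(q))
```

```text
[ 461.01239444 -494.37586545   12.64588399] [[0.146, -0.812, 0.566], [-0.934, 0.077, 0.35], [-0.328, -0.579, -0.746]]
side 1152 zmax tool -44.0 low world [31.7 32.2 32.7 33.4 33.4 33.5 33.8 36.2]
near tips x [-15.  -0.] y [-24.  26.] 64
scene 1092 zmax tool -38.3 low world [ 5.6 27.2 27.6 28.5 30.8 30.8 31.1 32.7]
near tips x [-10.   9.] y [-30.  19.] 133
```

```bash
cat >> h.py <<'E'
def tip():
    s=arm.read_state();T=Ro.from_quat(s["ee_rot"]).as_matrix();return s["position"]-38*T[:,2]
def tipto(target,n,turn_u=None):
    s=arm.read_state();print("tip",tip().round(1));d=to(np.array(target)-tip()+s["position"],n)
    if turn_u is not None:
        T=Ro.from_quat(s["ee_rot"]).as_matrix();u=np.array([*turn_u,0.]);y=np.cross(T[:,2],u);y/=np.linalg.norm(y);y*=np.sign(y@T[:,1])
        print("turn",np.arctan2(-y@T[:,0],y@T[:,1]).round(3))
E
python3 -c "
from h import *
tipto((482,-392,26),5,(.232,.973))"
```

```text
tip [ 439.6 -507.9   41.5]
pos [ 461.1 -494.6   13.1] t 10.2833 w 25.3 F [-0.3 -0.9 -0.1]
[[ 0.146 -0.811  0.566]
 [-0.934  0.076  0.35 ]
 [-0.327 -0.58  -0.746]]
tool cm [-9.69 -1.66  7.61] per row [-1.94 -0.33  1.52]
turn 0.13
```

Call:
send_rows(
  steps=[
    [[-1.6, -0.3, 1.3, 0.06, 0.3], [-1.6, -0.3, 1.3, 0.07, 0.3], [-1.6, -0.3, 1.2, 0, 0.3], [-1.6, -0.3, 1.2, 0, 0.3], [-1.6, -0.3, 1.2, 0, 0.3], [-1.6, -0.3, 1.2, 0, 0.3], [0, 0, 0, 0, 0.3]],
  ],
)

```text
clock: 10.87
position: [513.5, -382.3, 5.4]
ee_rot: [-0.627, 0.693, -0.068, 0.349]
contact_force: [0.4, 0.4, 0.4]
gripper_width: 25.7
```

```bash
python3 -c "
from h import *
tipto((484,-382,22),1,(.232,.973))
a,d=optics.get_image('side');b,e=optics.get_image('scene')
cv2.imwrite('pics/g4.png',np.hstack([cv2.resize(a[60:210,330:480],(400,400)),cv2.resize(b[120:270,110:260],(400,400))]))"
```

```text
tip [ 491.9 -395.4   33.8]
pos [ 513.5 -382.3    5.4] t 10.8667 w 25.7 F [0.4 0.4 0.4]
[[ 0.031 -0.822  0.569]
 [-0.917  0.204  0.344]
 [-0.399 -0.532 -0.747]]
tool cm [-0.78  1.54  0.89] per row [-0.78  1.54  0.89]
turn -0.008
```

View pics/g4.png

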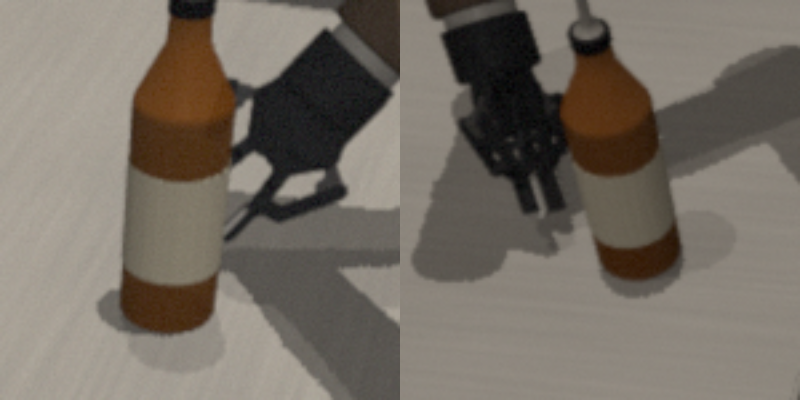

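Call:
send_rows(
  steps=[
    [[-0.3, 0.8, 0.5, 0, 0.3], [-0.3, 0.8, 0.5, 0, 0.3], [0, 0, 0, 0, 0.3], [-0.5, 0, 0.27, 0, 0.3], [-0.5, 0, 0.27, 0, 0.3], [-0.5, 0, 0.27, 0, 0.3], [-0.5, 0, 0.27, 0, 0.3], [-0.5, 0, 0.27, 0, 0.3], [0, 0, 0, 0, 0.3]],
  ],
)

```text
clock: 11.72
position: [510.2, -347.2, -10.4]
ee_rot: [-0.626, 0.695, -0.071, 0.347]
contact_force: [-0.0, -1.9, 0.1]
gripper_width: 25.8
```

```bash
cat >> h.py <<'E'
def bottle(boxes):
    s=arm.read_state();out=[]
    for n,(a,b,c,e) in boxes.items():
        im,d=optics.get_image(n);W=cloud(n,d);K,R,t=cal(n);cam=-R.T@t
        P=W[b:e,a:c].reshape(-1,3);hs=cv2.cvtColor(im,cv2.COLOR_BGR2HSV)[b:e,a:c].reshape(-1,3);col=im[b:e,a:c].reshape(-1,3)
        Q=P[(P[:,2]>135)&(P[:,2]<170)&(hs[:,1]>150)]
        for lo,hi in((60,120),):
            L=P[(P[:,2]>lo)&(P[:,2]<hi)&(col.max(1)>95)];
        c1=circ(Q,37,cam);out.append(c1);print(n,"bottle up",c1.round(1),len(Q),"label",circ(L,37,cam).round(1),len(L))
E
python3 -c "
from h import *
tipto((580-15,-40,22),1,(.232,.973))
bottle(dict(side=(355,60,430,195),scene=(165,140,235,240)))"
```

```text
tip [ 488.5 -359.9   18.1]
pos [ 510.2 -347.2  -10.4] t 11.7167 w 25.8 F [-0.  -1.9  0.1]
[[ 0.025 -0.82   0.571]
 [-0.92   0.205  0.335]
 [-0.392 -0.534 -0.749]]
tool cm [-29.38   0.09  14.8 ] per row [-29.38   0.09  14.8 ]
turn -0.011
side bottle up [ 498.1 -316.4] 587 label [ 497.8 -315.7] 1011
scene bottle up [ 499.8 -319. ] 400 label [ 500.4 -318.8] 403
```

Call:
send_rows(
  steps=[
    [[-0.6, 0, 0.3, 0, 0.3], [-0.6, 0, 0.3, 0, 0.3], [-0.6, 0, 0.3, 0, 0.3], [-0.6, 0, 0.3, 0, 0.3], [-0.8, 0, 0.4, 0, 0.3], [-0.8, 0, 0.4, 0, 0.3], [-0.8, 0, 0.4, 0, 0.3], [-0.8, 0, 0.4, 0, 0.3], [0, 0, 0, 0, 0.3]],
  ],
)

```text
clock: 12.57
position: [526.2, -284.8, -10.0]
ee_rot: [-0.626, 0.696, -0.075, 0.344]
contact_force: [-0.0, -1.4, -1.5]
gripper_width: 25.5
```

```bash
python3 -c "
from h import *
tipto((580-10,-20,22),1,(.232,.973))
bottle(dict(side=(335,60,430,205),scene=(165,140,245,250)))"
```

```text
tip [ 504.4 -297.2   18.6]
pos [ 526.2 -284.8  -10. ] t 12.5667 w 25.5 F [-0.  -1.4 -1.5]
[[ 0.021 -0.82   0.573]
 [-0.923  0.204  0.327]
 [-0.385 -0.535 -0.752]]
tool cm [-25.57   0.11  12.56] per row [-25.57   0.11  12.56]
turn -0.01
side bottle up [ 512.1 -254. ] 617 label [ 511.8 -253.2] 1081
scene bottle up [ 513.8 -256.4] 390 label [ 514.3 -256.3] 401
```

Call:
send_rows(
  steps=[
    [[-0.8, 0, 0.4, 0, 0.3], [-1, 0, 0.5, 0, 0.3], [-1.1, 0, 0.55, 0, 0.3], [-1.1, 0, 0.55, 0, 0.3], [-1.1, 0, 0.55, 0, 0.3], [-1.1, 0, 0.55, 0, 0.3], [-1.1, 0, 0.55, 0, 0.3], [-1.1, 0, 0.55, 0, 0.3], [-1, 0, 0.5, 0, 0.3], [-0.7, 0, 0.35, 0, 0.3]],
  ],
)

```text
clock: 13.5
position: [555.1, -170.4, -10.0]
ee_rot: [-0.626, 0.696, -0.078, 0.342]
contact_force: [-0.2, -2.8, -0.9]
gripper_width: 25.5
```

```bash
python3 -c "
from h import *
tipto((580-10,-20,22),1,(.232,.973))
bottle(dict(side=(295,70,400,215),scene=(185,150,265,270)))"
```

```text
tip [ 533.3 -182.5   18.7]
pos [ 555.1 -170.4  -10. ] t 13.5 w 25.5 F [-0.2 -2.8 -0.9]
[[ 0.018 -0.819  0.574]
 [-0.925  0.204  0.32 ]
 [-0.379 -0.537 -0.754]]
tool cm [-15.1    0.13   7.05] per row [-15.1    0.13   7.05]
turn -0.009
side bottle up [ 540.9 -139. ] 690 label [ 540.6 -138.3] 1189
scene bottle up [ 543.2 -137.8] 168 label [ 543.8 -138. ] 161
```

Call:
send_rows(
  steps=[
    [[-0.8, 0, 0.4, 0, 0.3], [-1, 0, 0.45, 0, 0.3], [-1.1, 0, 0.5, 0, 0.3], [-1.1, 0, 0.5, 0, 0.3], [-1.1, 0, 0.5, 0, 0.3], [-1.1, 0, 0.5, 0, 0.3], [-1.1, 0, 0.5, 0, 0.3], [-1.1, 0, 0.5, 0, 0.3], [-1, 0, 0.45, 0, 0.3], [-0.7, 0, 0.3, 0, 0.3]],
  ],
)

```text
clock: 14.43
position: [578.8, -53.4, -8.8]
ee_rot: [-0.626, 0.698, -0.076, 0.34]
contact_force: [-0.2, -3.3, -2.4]
gripper_width: 25.4
```

```bash
python3 -c "
from h import *
tipto((580-10,-20,22),1,(.232,.973))
bottle(dict(side=(240,80,360,260),))"
```

```text
tip [557.2 -65.6  20. ]
pos [578.8 -53.4  -8.8] t 14.4333 w 25.4 F [-0.2 -3.3 -2.4]
[[ 0.015 -0.822  0.57 ]
 [-0.926  0.204  0.319]
 [-0.378 -0.532 -0.757]]
tool cm [-4.27 -0.23  2.03] per row [-4.27 -0.23  2.03]
turn -0.009
side bottle up [603.9 -24.2] 1501 label [608.1 -27.1] 2552
```

Call:
send_rows(
  steps=[
    [[-0.8, -0.05, 0.4, 0, 0.3], [-0.9, -0.05, 0.45, 0, 0.3], [-0.9, -0.05, 0.45, 0, 0.3], [-0.9, -0.05, 0.45, 0, 0.3], [-0.5, 0, 0.2, 0, 0.3], [0, 0, 0, 0, 0.3]],
  ],
)

```text
clock: 14.98
position: [591.0, -5.3, -7.4]
ee_rot: [-0.627, 0.697, -0.076, 0.339]
contact_force: [-0.7, -2.3, -1.0]
gripper_width: 25.8
```

```bash
python3 -c "
from h import *
tipto((580-10,-20,22),1,(.232,.973))
b,e=optics.get_image('scene');a,_=optics.get_image('side');cv2.imwrite('pics/g5.png',np.hstack([a[60:360,120:420],b[100:400,200:500]]))
bottle(dict(side=(250,90,330,290),))"
```

```text
tip [569.4 -17.4  21.4]
pos [591.   -5.3  -7.4] t 14.9833 w 25.8 F [-0.7 -2.3 -1. ]
[[ 0.016 -0.823  0.568]
 [-0.926  0.203  0.32 ]
 [-0.378 -0.531 -0.758]]
tool cm [ 0.22 -0.13 -0.1 ] per row [ 0.22 -0.13 -0.1 ]
turn -0.007
side bottle up [582.   24.4] 1375 label [578.9  26. ] 1907
```

View pics/g5.png

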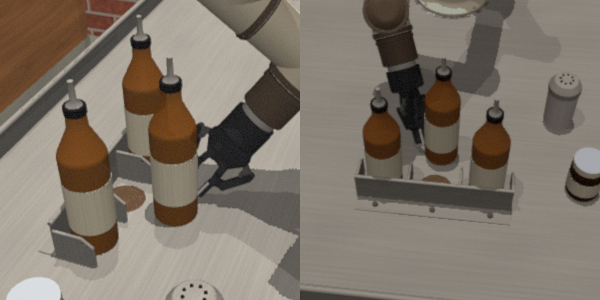

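The bottle is at about (580,25), upright, and the side view shows the stain straight ahead of it. I'll back off and come round behind it for the +x push.

Call:
send_rows(
  steps=[
    [[1, 0, -0.5, 0, 0.3], [2, 0, -1, 0, 0.3], [2, 0, -1, 0, 0.3], [2, 0, -1, 0, 0.3], [0, 0, 0, 0, 0.3]],
  ],
)

```text
clock: 15.55
position: [572.2, -84.3, -5.5]
ee_rot: [-0.628, 0.695, -0.074, 0.343]
contact_force: [-0.2, -0.5, 0.1]
gripper_width: 25.8
```

```bash
python3 -c "
from h import *
tipto((470,-60,45),4,(1,-.03));print(arm.read_state()['joints'].round(2))
bottle(dict(side=(250,90,330,290),))"
```

```text
tip [550.5 -96.8  23.2]
pos [572.2 -84.3  -5.5] t 15.55 w 25.8 F [-0.2 -0.5  0.1]
[[ 0.023 -0.822  0.569]
 [-0.923  0.2    0.327]
 [-0.383 -0.533 -0.754]]
tool cm [-4.42  6.19 -5.03] per row [-1.1   1.55 -1.26]
turn -1.509
[-0.34  0.48 -0.37 -1.23 -0.56  1.28]
side bottle up [582.8  24.3] 1351 label [579.   26.1] 1900
```

Call:
send_rows(
  steps=[
    [[-1.1, 1.6, -1.3, 0, 0.3], [-1.1, 1.6, -1.3, 0, 0.3], [-1.1, 1.6, -1.3, 0, 0.3], [-1.1, 1.5, -1.2, 0, 0.3], [0, 0, 0, 0.12, 0.3], [0, 0, 0, 0.12, 0.3], [0, 0, 0, 0.12, 0.3], [0, 0, 0, 0.12, 0.3], [0, 0, 0, 0.12, 0.3]],
  ],
)

```text
clock: 16.35
position: [486.9, -42.3, 19.9]
ee_rot: [-0.382, 0.853, 0.038, 0.353]
contact_force: [-0.4, -0.2, -1.0]
gripper_width: 25.6
```

Call:
send_rows(
  steps=[
    [[0, 0, 0, 0.12, 0.3], [0, 0, 0, 0.12, 0.3], [0, 0, 0, 0.12, 0.3], [0, 0, 0, 0.12, 0.3], [0, 0, 0, 0.12, 0.3], [0, 0, 0, 0.12, 0.3], [0, 0, 0, 0.12, 0.3], [0, 0, 0, 0.12, 0.3], [0, 0, 0, 0, 0.3]],
  ],
)

```text
clock: 17.1
position: [487.8, -37.5, 23.5]
ee_rot: [0.073, 0.93, 0.208, 0.294]
contact_force: [0.1, -0.7, 0.6]
gripper_width: 25.7
```

```bash
python3 -c "
from h import *
tipto((505,25,22),4,(1,-.03));print(arm.read_state()['joints'].round(2))"
```

```text
tip [465.8 -50.5  51.7]
pos [487.8 -37.5  23.5] t 17.1 w 25.7 F [ 0.1 -0.7  0.6]
[[-0.817  0.014  0.577]
 [ 0.259  0.903  0.344]
 [-0.516  0.43  -0.741]]
tool cm [0.28 5.6  7.05] per row [0.07 1.4  1.76]
turn 0.015
[-0.35  0.33 -0.56 -1.31 -0.57 -0.26]
```

Call:
send_rows(
  steps=[
    [[0, 1.1, 1.4, 0, 0.3], [0, 1.1, 1.4, 0, 0.3], [0, 1.1, 1.4, 0, 0.3], [0, 1.1, 1.4, 0, 0.3], [0, 1.1, 1.4, 0, 0.3], [0, 0, 0, 0, 0.3]],
  ],
)

```text
clock: 17.6
position: [531.7, 40.1, -3.4]
ee_rot: [0.065, 0.93, 0.206, 0.298]
contact_force: [0.2, 0.4, 0.6]
gripper_width: 25.9
```

```bash
python3 -c "
from h import *
tipto((637,23,22),12,(1,-.03));print(arm.read_state()['joints'].round(2))
b,e=optics.get_image('scene');a,_=optics.get_image('side');cv2.imwrite('pics/g6.png',np.hstack([a[60:360,120:420],b[100:400,200:500]]))"
```

```text
tip [509.6  26.9  24.6]
pos [531.7  40.1  -3.4] t 17.6 w 25.9 F [0.2 0.4 0.6]
[[-0.814 -0.003  0.581]
 [ 0.243  0.907  0.345]
 [-0.528  0.422 -0.737]]
tool cm [-10.33  -0.5    7.45] per row [-0.86 -0.04  0.62]
turn 0.036
[-0.19  0.42 -0.53 -1.52 -0.47 -0.15]
```

View pics/g6.png

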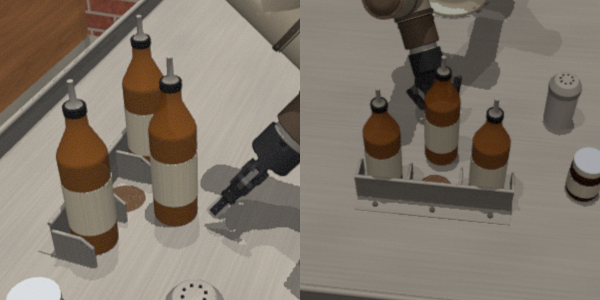

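Call:
send_rows(
  steps=[
    [[-0.5, -0.05, 0.35, 0, 0.3], [-0.5, -0.05, 0.35, 0, 0.3], [-0.5, -0.05, 0.35, 0, 0.3], [-0.5, 0, 0.35, 0, 0.3], [-0.5, 0, 0.35, 0, 0.3], [-0.6, 0, 0.43, 0, 0.3], [-0.6, 0, 0.43, 0, 0.3], [-0.6, 0, 0.43, 0, 0.3], [-0.6, 0, 0.43, 0, 0.3], [0, 0, 0, 0, 0.3]],
  ],
)

```text
clock: 18.53
position: [587.7, 38.6, -3.7]
ee_rot: [0.061, 0.931, 0.209, 0.294]
contact_force: [-1.4, 0.1, -0.0]
gripper_width: 25.8
```

```bash
python3 -c "
from h import *
tipto((637,23,22),10,(1,-.03));print(arm.read_state()['joints'].round(2))
bottle(dict(side=(230,110,310,295),scene=(315,165,363,265)))"
```

```text
tip [565.9  25.1  24.5]
pos [587.7  38.6  -3.7] t 18.5333 w 25.8 F [-1.4  0.1 -0. ]
[[-0.82  -0.009  0.572]
 [ 0.236  0.905  0.353]
 [-0.521  0.425 -0.74 ]]
tool cm [-5.75 -0.36  4.17] per row [-0.58 -0.04  0.42]
turn 0.044
[-0.12  0.46 -0.41 -1.39 -0.44 -0.35]
side bottle up [609.8  23.1] 1045 label [609.4  24.6] 1724
scene bottle up [609.9  21.1] 390 label [610.7  21.2] 412
```

Call:
send_rows(
  steps=[
    [[-0.5, 0, 0.35, 0, 0.3], [-0.6, -0.02, 0.43, 0, 0.3], [-0.6, -0.02, 0.43, 0, 0.3], [-0.6, -0.02, 0.43, 0, 0.3], [-0.6, -0.02, 0.43, 0, 0.3], [-0.6, -0.02, 0.43, 0, 0.3], [-0.6, -0.02, 0.43, 0, 0.3], [-0.5, 0, 0.35, 0, 0.3], [0, 0, 0, 0, 0.3]],
  ],
)

```text
clock: 19.38
position: [633.5, 41.1, -6.9]
ee_rot: [0.061, 0.932, 0.214, 0.285]
contact_force: [0.1, -0.2, -0.3]
gripper_width: 25.7
```

```bash
python3 -c "
from h import *
tipto((637,23,22),10,(1,-.03));print(arm.read_state()['joints'].round(2))
bottle(dict(side=(232,90,300,280),scene=(317,165,363,270)))"
```

```text
tip [612.3  27.3  21.4]
pos [633.5  41.1  -6.9] t 19.3833 w 25.7 F [ 0.1 -0.2 -0.3]
[[-0.83  -0.009  0.557]
 [ 0.236  0.901  0.365]
 [-0.505  0.434 -0.746]]
tool cm [-2.18 -0.38  1.18] per row [-0.22 -0.04  0.12]
turn 0.043
[-0.07  0.51 -0.31 -1.27 -0.44 -0.52]
side bottle up [650.   18.8] 1104 label [652.9  23.9] 1816
scene bottle up [656.4  23.3] 399 label [656.9  23. ] 256
```

Call:
send_rows(
  steps=[
    [[-0.4, -0.06, 0.23, 0, 0.3], [-0.4, -0.06, 0.23, 0, 0.3], [-0.4, -0.04, 0.25, 0, 0.3], [0, 0, 0, 0, 0.3]],
  ],
)

```text
clock: 19.82
position: [643.0, 40.8, -7.7]
ee_rot: [0.061, 0.933, 0.217, 0.282]
contact_force: [0.0, 0.8, -0.0]
gripper_width: 25.7
```

Call:
send_rows(
  steps=[
    [[-0.3, -0.02, 0.18, 0, 0.3], [-0.3, -0.02, 0.18, 0, 0.3], [0, 0, 0, 0, 0.3]],
  ],
)

```text
clock: 20.07
position: [647.5, 41.0, -8.3]
ee_rot: [0.061, 0.933, 0.218, 0.279]
contact_force: [-0.9, 0.1, 0.3]
gripper_width: 25.9
```

```bash
python3 -c "
from h import *
tipto((637,23,22),10,(1,-.03))
bottle(dict(scene=(317,165,363,270)))"
```

```text
tip [626.7  26.9  20.1]
pos [647.5  41.   -8.3] t 20.0667 w 25.9 F [-0.9  0.1  0.3]
[[-0.836 -0.008  0.548]
 [ 0.236  0.898  0.373]
 [-0.495  0.441 -0.749]]
tool cm [-1.05 -0.27  0.28] per row [-0.11 -0.03  0.03]
turn 0.041
scene bottle up [670.7  23. ] 389 label [671.   22.5] 112
```

Call:
send_rows(
  steps=[
    [[-0.3, -0.02, 0.17, 0, 0.3], [-0.2, -0.02, 0.1, 0, 0.3], [0, 0, 0, 0, 0.3]],
  ],
)

```text
clock: 20.37
position: [651.1, 41.1, -8.6]
ee_rot: [0.061, 0.933, 0.219, 0.278]
contact_force: [-3.2, -0.1, 2.1]
gripper_width: 25.6
```

Call:
send_rows(
  steps=[
    [[-0.2, -0.02, 0.1, 0, 0.3], [-0.2, -0.02, 0.1, 0, 0.3]],
  ],
)

```text
clock: 20.53
position: [653.8, 41.0, -8.6]
ee_rot: [0.061, 0.934, 0.22, 0.276]
contact_force: [-5.1, -0.7, 4.2]
gripper_width: 25.7
```

Call:
send_rows(
  steps=[
    [[-0.2, -0.02, 0.1, 0, 0.3], [-0.2, -0.02, 0.1, 0, 0.3]],
  ],
)

```text
clock: 20.7
position: [653.9, 41.3, -9.5]
ee_rot: [0.06, 0.934, 0.221, 0.273]
contact_force: [-10.3, -1.8, 7.0]
gripper_width: 25.7
```

Force has risen to 10 N, more than the bottle's sliding friction, so it is against the plate. Backing off.

Call:
send_rows(
  steps=[
    [[0.4, 0, -0.25, 0, 0.3], [0.8, 0, -0.55, 0, 0.3], [1.6, 0, -1.1, 0, 0.3], [2.4, 0, -1.7, 0, 0.3], [2.4, 0, -1.7, 0, 0.3], [0.5, 0, -3, 0, 0.3], [0, 0, -3, 0, 0.3], [0, 0, 0, 0, 0.3]],
  ],
)

```text
clock: 21.37
position: [523.4, 13.8, 36.4]
ee_rot: [0.063, 0.934, 0.217, 0.277]
contact_force: [-0.0, 0.6, 0.1]
gripper_width: 25.6
```

Run:
```python
from h import *
to((500,0,100),1)
bottle(dict(scene=(317,165,363,275),side=(240,130,290,270)))
a,d=optics.get_image('side');b,e=optics.get_image('scene');cv2.imwrite('pics/g7.png',np.hstack([a[60:460,100:440],b[100:400,230:530].copy() if 0 else cv2.resize(b[130:330,230:530],(450,300)) .repeat(1,0)[:300] if 0 else cv2.resize(b[150:350,230:530],(400,400))]))
# bystanders
for n,dd,bx in(("scene",e,dict(sa=(255,215,308,300,37),sb=(365,220,415,300,37),jar=(460,245,510,305,36),shk=(440,170,485,235,35))),):
    W=cloud(n,dd);K,R,t=cal(n);cam=-R.T@t
    for k,(x0,y0,x1,y1,r) in bx.items():
        P=W[y0:y1,x0:x1].reshape(-1,3);lo,hi=(80,165) if r==37 else (20,80)
        print(k,circ(P[(P[:,2]>lo)&(P[:,2]<hi)],r,cam).round(1))
```

```text
pos [523.4  13.8  36.4] t 21.3667 w 25.6 F [-0.   0.6  0.1]
[[-0.838 -0.002  0.545]
 [ 0.238  0.898  0.37 ]
 [-0.491  0.44  -0.752]]
tool cm [-1.49  1.56 -6.56] per row [-1.49  1.56 -6.56]
scene bottle up [676.7  22.8] 381 label [677.1  22.8] 217
side bottle up [648.7 -15.3] 931 label [646.4 -14. ] 1507
sa [675.3 -86.5]
sb [676.3 127.4]
jar [643.3 330.9]
shk [446.8 284.2]
```

View pics/g7.png

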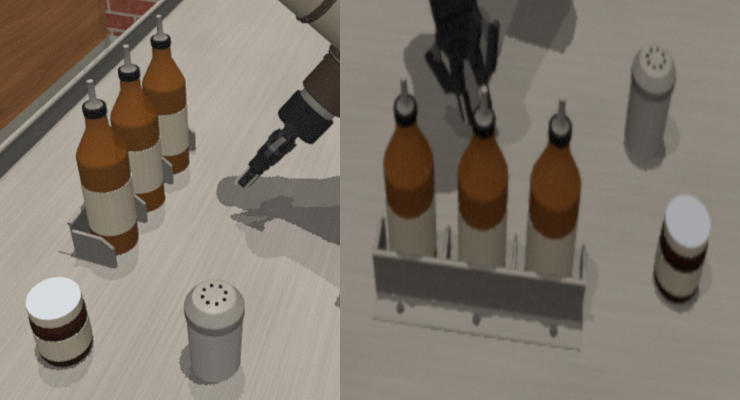

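```bash
python3 -c "
from bench import arm,job
s=arm.read_state();print(s['contact_force'],abs(s['joint_vel']).max());print(job.job_done())"
```

```text
[ 1.06032659 -0.77486764 -0.38015132] 0.0216433060235759
the job is handed in; nothing more can be done
None
```

The bottle is in the middle bay, pushed upright against the back plate, and the job is handed in at about 21.6 s. The interface gives no verdict, so success rests on the checks below.

**What I did:** the rows can't tilt the tool, so I made the gripper lean back about 40° by commanding it past its reach up high. I then pushed the bottle near its foot with two half-open fingertips. It went first along the bench to in front of the bay, then straight in.

**Last checks:**
- **Bottle position:** the scene camera put it at about (677, 23) mm, against an estimated home of (677, 22) mm. It stands in line with the stored bottles.
- **Against the plate:** the push force rose to about 10 N, more than the bottle's sliding friction.
- **Bystanders:** the two stored bottles, the shaker and the jar measured within 0.2 mm of their first readings.
- **Gripper:** it was stopped about 13 cm clear of the bottle, with no contact force.

**What disagreed:**
- **Fingertips:** they show about 38 mm short of the reported TCP. I worked from where they appear in the pictures, and going low without touching the bench supported that.
- **Side camera:** its last bottle fit, (649, -15) mm, was spoiled because the fit took in the neighbouring bottle, so I did not use it. The final position comes from the scene camera and the contact force alone.

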